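Load the marking rail and start

TASK

Push the row of four black sensor housings along the aluminium rail, as one train from behind, until the leading one is right up against the blue end stop and all four sit snugly together. Then press the green start button down and let it spring back. Only push: do not lift, tip or pull apart the housings, keep off the red button, and leave everything else on the table where it is.

Things in the scene. Friction and masses are not known exactly. Their poses are not given: they have to be found in the camera images.
- rail: fixed aluminium rail: channel along its own y, up to 20 degrees off world y. Origin: on the table under the centre line; runs from y = -200 mm (open end) to +170 mm (blue stop at that end: 67 wide, 20 thick, 52 mm high). Channel 43 mm wide, floor 12 mm above the table; side walls 10 mm thick, tops 20 mm above the table. The housings stand 24 mm above the walls, 30 mm with lens rings.
- stop_face (a point): point on the face of the blue end stop that meets the row, on the channel's centre line at floor height, 12 mm above the table (150 mm from the rail's origin along its +y). Axes as the rail: +y points along the rail into the stop, z up.
- housing1: leading housing of the row, nearest the stop: black plastic sensor housing, 40 x 40 mm and 32 mm high, with a flat metal lens ring (30 mm across, 6 mm higher) on its top, 80 to 170 g; stands upright in the rail's channel. Origin: centre of its underside; its own +y points along the rail towards the blue stop, z up.
- housing2: second housing of the row, alike, directly behind housing 1 and touching it (pitch 40 mm). Origin and axes alike. The whole row is 160 mm long.
- housing3: third housing of the row, alike, directly behind housing 2 and touching it (pitch 40 mm). Origin and axes alike. The whole row is 160 mm long.
- housing4: last (rearmost) housing of the row, alike, directly behind housing 3 and touching it (pitch 40 mm). Origin and axes alike. The whole row is 160 mm long and starts 65 to 145 mm short of the stop.
- lead_front (a point): centre of the leading housing's front face (towards the stop), 16 mm above the channel's floor; axes as its housing
- tail_back (a point): centre of the rearmost housing's back face (away from the stop), 16 mm above the channel's floor, 28 mm above the table: the face to push on; axes as its housing
- start_top (a point): centre of the top face of the green start button: cap 36 mm across, standing 10 mm above its round black collar (52 mm across), on a yellow-topped grey box 66 mm square; top face 58 mm above the table; pressed straight down
- start (a joint): travel of the green start button: 0 up, 0.006 m fully down; sprung, starts to move at 1.5 N and takes 5 N fully down, springs back when let go
- cancel_top (a point): centre of the top face of the red cancel button, on a box like that of the green one: not to be pressed. The two boxes may have changed places.
- cancel (a joint): travel of the red cancel button, 0 up, 0.006 m down; leave it alone
- driver: orange-handled screwdriver, 170 mm long, 26 mm thick, lying on the table: leave alone. Origin: under its middle; lies along its x
- gauge: upright brass gauge pin, 24 mm across and 50 mm high, between rail and buttons: leave alone. Origin: centre of its underside
- plug: white connector plug, 24 x 46 mm and 20 mm high, on the table on the far side of the rail, 85 to 100 mm from its centre line: leave alone. Origin: centre of its underside
- mount: aluminium mounting ring, 44 mm across and 16 mm high, on the table on the robot's side of the rail, 85 to 100 mm from its centre line: leave alone. Origin: centre of its underside
- lens_cup: small blue bowl, 56 mm across and 40 mm high, beyond the stop's far corner: leave alone. Origin: centre of its underside
Not all that is in view belongs to the job. Leave any pink, purple or white look-alike of the housing3 alone.

How it is judged:
By the outcome, as a careful person would: the job done as asked, in the order asked, and still so for the second after the job is handed in, with the robot touching nothing.
It also fails if it takes over 46 s, if anything falls off the work surface, if the arm or the gripper's body presses on something with over 40 N, if the wrist force passes 120 N, or if a joint passes its speed limit or range.

ROBOT

A 6-joint arm with a two-finger parallel gripper is mounted at the origin on the work surface. World frame = base frame: x ahead of the robot, y to its left, z up, the work surface at z = 0. Lengths are in m, angles in degrees, forces in N, time in s.
With the tool pointing down it reaches from about 0.425 to 0.95 m from the base axis. Payload 14.7 kg.
Tool frame: the origin (TCP) lies on the centre line of the jaws, within the pads' length; the fingertips stand 11 mm ahead of it and the grasp point (between the pads) lies 8 mm behind it; z points along the fingers, y is the direction in which the jaws open and shut (so a half turn about z gives the same grasp; the last joint's range is limited). The gripper opens to 85 mm and grips with 20 to 120 N. Pads are 22 mm wide; open, the fingers measure 114 mm over their backs; the gripper's body (76 mm by 85 mm) begins 54 mm behind the grasp point. The pads swing forward as they close: fully open they stand 13 mm farther back than shut.
Start: joints at [71.413, 27.513, 91.461, -0, 61.026, -2.67], TCP at [0.178, 0.625, 0.242] pointing down, gripper open.
Joint ranges: [-157.49, 157.49], [-46.99, 117.5], [13.45, 153.17], [-89.5, 269.5], [5.16, 153.95], [-167.48, 167.48]. Speed limits (degrees/s): [108.29, 108.29, 136.94, 172.46, 172.46, 172.46].

INTERFACE

Orientations are given as [roll, pitch, yaw] about the fixed x, y, z axes, in that order (R = Rz(yaw) Ry(pitch) Rx(roll)).
In Python, from rig import movep, move_straight, move_joints, grip, hold, inverse_kinematics, state, capture, MotionError, sign_off, find_in gives the robot as it stands. Calls block until the motion is done:
- movep(position, orientation): joint-space move of the TCP to a pose.
- move_straight(position, orientation=None, max_speed=0.15, f_stop=None): straight line of the TCP; orientation=None keeps the orientation; max_speed is the mean speed in m/s. With f_stop (N) it stops when the force on the tool has changed by that much, and returns True; else False.
- move_joints(angles): joint-space move.
- grip(opening, strength=None): finger opening in m; strength is the grip in N (None keeps the last); returns when the fingers have stopped.
- hold(seconds).
- inverse_kinematics(position, orientation): joint angles nearest the present ones, or None.
- state(): the state.
- capture(name): name is "scene" or "top" or "wrist"; returns a dict with "image" (400x640x3 uint8, blue, green, red), "range_z" (400x640 float32, m along the optical axis (not along the pixel's ray), 0 where there is no reading), "mtx" (3x3 intrinsics, pixels), "rvec" (rotation vector, rad) and "tvec" (3), from world to camera coordinates, as OpenCV has them. Camera axes: x right, y down, z forward; pixel columns grow to the right and rows downward; lengths in m; the calibration is good to about 2 mm. A picture is of the moment at which its call begins.
A pose or a line that the arm cannot do raises MotionError and nothing moves.
- sign_off(): hands the job in, once; it reports no verdict.
Trained networks look in a picture, given as the dict that the camera call returned (one of the last four; its "shot" number tells which), for a name from the list of things; names that differ only in an ending like _2 or _b are one class to them, and where a whole thing is asked for, a point or a joint stands for the part that bears it (a point fixed in the world has none). Each returns a list of dicts, best first, with "p" (0 to 1); they miss things now and then, are a little off and sometimes report something else, mostly with a low value. They report only what shows in the picture. A call takes as long as a camera call. They do not tell look-alikes from the thing itself.
- find_in(picture, name): "point" ([row, column] in pixels, amid what is visible of it).
The state is a dict: "time": time; "joint_pos": joint angles; "joint_velocities": joint speeds; "joint_torque": joint torques, N m; "position": TCP position; "tcp_rot": TCP orientation; "wrist_force": force on the tool from outside, world axes, zero at the start; "ft_torque": the same for the moment, N m; "gripper_width": finger opening in m.
Only numpy, scipy, OpenCV 4.12 (cv2) and the standard library are available. Lean on these libraries where they do the work, as an engineer would, in place of code of your own. Each camera call takes 0.05 s, during which the arm holds its last target.

## Working session

There is one attempt and no reset: what is moved stays moved. The work goes in short steps, each a Python script; the robot and the scene stay as the last script left them, time stands still between calls to the robot, and variables do not carry over. Pictures are saved under pics/ and viewed, and the job is handed in when it is done.

```bash
ls; mkdir -p pics; cat > h.py <<'E'
import numpy as np, cv2
from rig import *
def pt(c,r,col):
    R=cv2.Rodrigues(np.array(c["rvec"],float))[0]; t=np.array(c["tvec"],float).ravel(); K=np.array(c["mtx"])
    z=c["range_z"][int(round(r)),int(round(col))]
    p=np.linalg.inv(K)@[col,r,1]*z
    return R.T@(p-t)
def cloud(c):
    R=cv2.Rodrigues(np.array(c["rvec"],float))[0]; t=np.array(c["tvec"],float).ravel(); K=np.array(c["mtx"])
    v,u=np.mgrid[0:400,0:640]; z=c["range_z"]
    p=np.stack([(u-K[0,2])/K[0,0]*z,(v-K[1,2])/K[1,1]*z,z],-1)
    P=(p-t)@R; P[z==0]=np.nan
    return P
E
python3 - <<'E'
from h import *
import pickle
for n in("scene","top"):
    c=capture(n); cv2.imwrite(f"pics/{n}0.png",c["image"]); pickle.dump(c,open(n+".pkl","wb"))
    for k in ("housing1","rail","start","cancel","driver","gauge","plug","mount","lens_cup"):
        print(n,k,[(d["point"],round(d["p"],2),pt(c,*d["point"]).round(3).tolist()) for d in find_in(c,k)[:6]])
print(state()["time"])
E
```

```text
pics
scene housing1 [([242.6, 319.8], 0.95, [0.68, 0.019, 0.04]), ([228.5, 267.8], 0.93, [0.664, -0.12, 0.034]), ([194.2, 309.7], 0.82, [0.515, -0.064, 0.047]), ([196.5, 297.1], 0.81, [0.529, -0.094, 0.042]), ([184.9, 370.3], 0.73, [0.365, 0.066, 0.004]), ([198.0, 325.9], 0.62, [0.513, -0.019, 0.043])]
scene rail [([209.6, 324.9], 0.66, [0.523, -0.019, 0.012]), ([226.4, 301.7], 0.45, [0.611, -0.052, 0.015])]
scene start [([201.3, 477.1], 0.43, [0.432, 0.355, 0.059])]
scene cancel [([247.8, 474.5], 0.62, [0.614, 0.359, 0.061])]
scene driver [([210.7, 428.9], 0.5, [0.49, 0.244, 0.046]), ([179.5, 176.9], 0.47, [0.537, -0.458, 0.028]), ([196.1, 326.4], 0.23, [0.507, -0.02, 0.045])]
scene gauge [([212.9, 427.5], 0.77, [0.488, 0.242, 0.036]), ([187.5, 369.6], 0.73, [0.396, 0.071, 0.017]), ([225.0, 302.8], 0.16, [0.609, -0.05, 0.019])]
scene plug [([227.7, 300.8], 0.77, [0.611, -0.054, 0.011])]
scene mount [([187.6, 372.4], 0.75, [0.393, 0.078, 0.016])]
scene lens_cup [([263.1, 400.7], 0.85, [0.662, 0.208, 0.013]), ([195.4, 311.4], 0.38, [0.513, -0.06, 0.043])]
top housing1 [([147.2, 302.7]
[... 176 characters left out ...]
[215.5, 337.1], 0.54, [0.494, -0.066, 0.053]), ([208.2, 350.4], 0.53, [0.512, -0.1, 0.05])]
top rail [([227.6, 323.3], 0.86, [0.467, -0.031, 0.02])]
top start [([246.7, 168.3], 0.51, [0.428, 0.348, 0.057])]
top cancel [([180.6, 164.9], 0.61, [0.592, 0.358, 0.056])]
top driver [([198.4, 489.5], 0.58, [0.53, -0.453, 0.023]), ([223.1, 211.6], 0.15, [0.484, 0.244, 0.047])]
top gauge [([226.9, 212.6], 0.68, [0.474, 0.241, 0.052]), ([178.0, 166.1], 0.6, [0.598, 0.354, 0.059])]
top plug [([174.9, 329.1], 0.57, [0.601, -0.05, 0.02])]
top mount [([267.7, 278.8], 0.61, [0.37, 0.083, 0.017])]
top lens_cup [([146.3, 222.3], 0.72, [0.685, 0.225, 0.008]), ([227.9, 211.3], 0.64, [0.472, 0.245, 0.049])]
1.0
```

View pics/scene0.png

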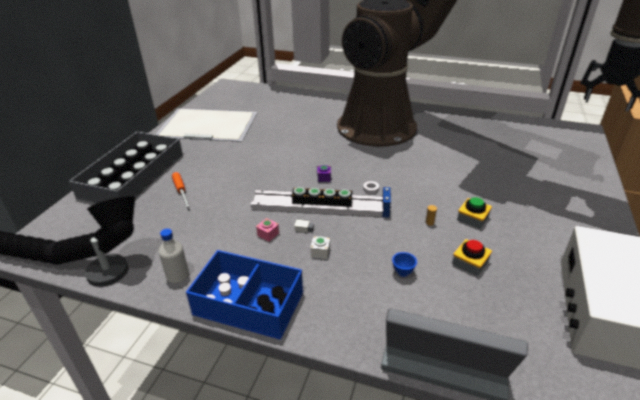

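View pics/top0.png

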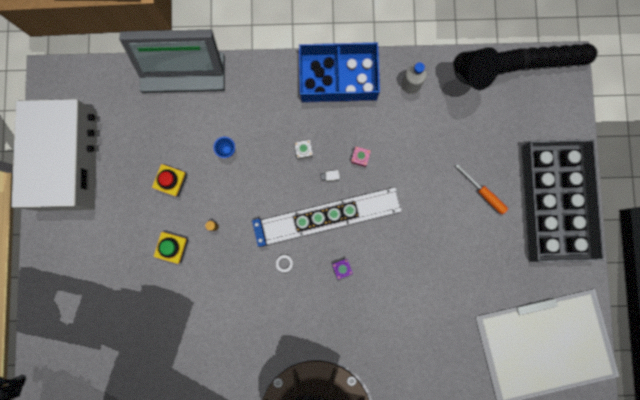

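```bash
python3 - <<'E'
import pickle,cv2
c=pickle.load(open("top.pkl","rb"))
cv2.imwrite("pics/topcrop.png",cv2.resize(c["image"][120:300,230:430],None,fx=3,fy=3,interpolation=cv2.INTER_CUBIC))
c=pickle.load(open("scene.pkl","rb"))
cv2.imwrite("pics/scenecrop.png",cv2.resize(c["image"][150:300,240:510],None,fx=2.9,fy=2.9,interpolation=cv2.INTER_CUBIC))
E
```

```text
(no output)
```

View pics/topcrop.png

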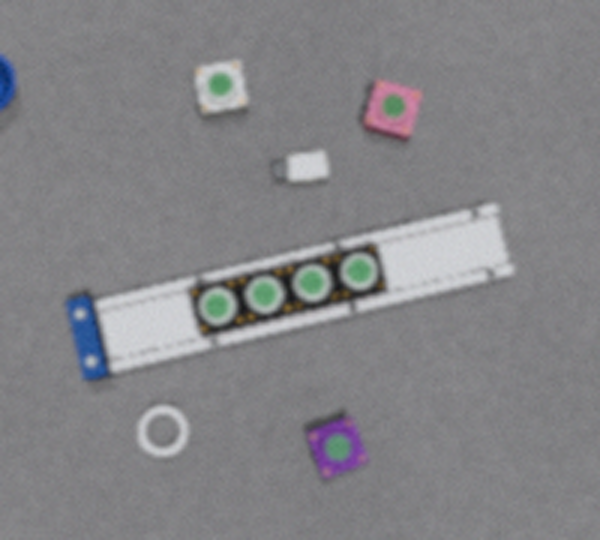

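View pics/scenecrop.png

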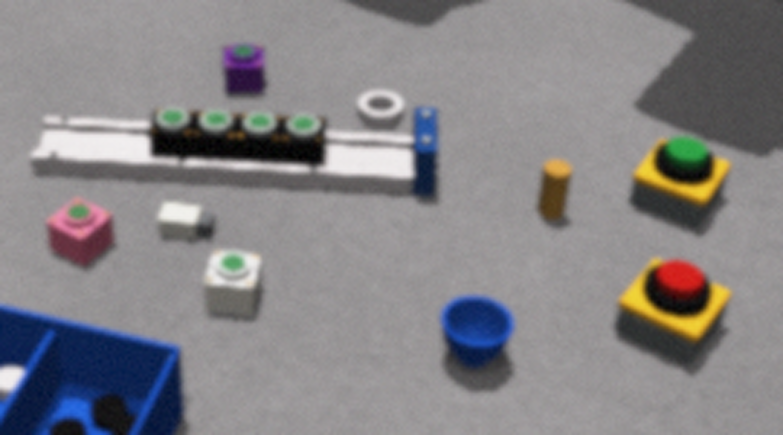

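The real row is the four black housings in the rail, with rings at crop px 217,305 to 359,270. The white (220,85), pink (393,107) and purple (338,447) ones are loose look-alikes. The green button is the box nearest the robot, top px (168,247), and the red one is at (168,180). Next I'll measure the rail and row.

```bash
python3 - <<'E'
from h import *
import pickle
for n in("top","scene"):
    c=pickle.load(open(n+".pkl","rb")); P=cloud(c); im=c["image"].astype(int); b,g,r=im[...,0],im[...,1],im[...,2]
    hsv=cv2.cvtColor(c["image"],cv2.COLOR_BGR2HSV)
    m=((g-r>25)&(g-b>10)).astype(np.uint8)
    k,l,s,ce=cv2.connectedComponentsWithStats(m)
    for i in range(1,k):
        if s[i,4]>12:
            q=P[l==i]; print(n,"green",s[i,4],ce[i].round(1),np.nanmedian(q,0).round(4))
    m=((r-g>60)&(r-b>60)).astype(np.uint8)
    k,l,s,ce=cv2.connectedComponentsWithStats(m)
    for i in range(1,k):
        if s[i,4]>30:
            q=P[l==i]; print(n,"red",s[i,4],ce[i].round(1),np.nanmedian(q,0).round(4))
    m=((b-r>50)&(b-g>20)).astype(np.uint8)
    k,l,s,ce=cv2.connectedComponentsWithStats(m)
    for i in range(1,k):
        if s[i,4]>30:
            q=P[l==i]; print(n,"blue",s[i,4],ce[i].round(1),np.nanmedian(q,0).round(4))
s=state(); print(s["time"],s["tcp_rot"],s["gripper_width"])
c=capture("wrist"); cv2.imwrite("pics/w0.png",c["image"])
R=cv2.Rodrigues(np.array(c["rvec"],float))[0]; print(-R.T@np.array(c["tvec"]).ravel(), R, c["mtx"])
for y in(103,-77):
    print(y,inverse_kinematics([0.56,-0.13,0.2],[180,0,y]))
E
```

```text
top green 278 [168.5  48.3] [0.9028 0.3266 0.1241]
top green 45 [303.  147.8] [0.6683 0.0146 0.0391]
top green 28 [360.7 154.7] [ 0.6465 -0.1311  0.0389]
top green 56 [349.5 209.7] [ 0.5074 -0.0976  0.051 ]
top green 56 [333.6 213.8] [ 0.4985 -0.0587  0.0502]
top green 58 [317.7 217.4] [ 0.4918 -0.0191  0.0494]
top green 58 [302.  221.5] [0.482  0.0204 0.0508]
top green 203 [166.7 247.3] [0.4275 0.3518 0.0572]
top green 34 [342.2 268.9] [ 0.363  -0.0752  0.0403]
top red 178 [165.3 178.3] [0.5978 0.3564 0.0574]
top red 285 [493.2 200. ] [ 0.5253 -0.4622  0.0233]
top blue 3766 [338.4  70.8] [ 0.8772 -0.0807  0.0119]
top blue 92 [419.2  67. ] [ 0.8381 -0.2696  0.1291]
top blue 383 [223.8 146.9] [0.6814 0.2195 0.0222]
top blue 206 [258.5 232.4] [0.4586 0.1285 0.0519]
scene green 29 [299.  189.9] [ 0.5096 -0.0961  0.0499]
scene green 30 [314.  190.3] [ 0.5008 -0.0574  0.0502]
scene green 30 [329.1 191.1] [ 0.4927 -0.0176  0.0507]
scene green 31 [344. 192.] [0.4833 0.0209 0.0502]
scene green 137 [476.4 201.9] [0.4332 0.3544 0.057 ]
scene green 14 [267.  222.5] [ 0.6476 -0.1284  0.0382]
sce
[... 243 characters left out ...]
 -0.2668  0.1283]
scene blue 6061 [245.3 292.9] [ 0.8643 -0.078   0.036 ]
scene blue 440 [404. 262.] [0.6652 0.2157 0.0305]
1.0 [-1.79998533e+02 -1.30580947e-03  1.64086455e+02] 0.08529521109308941
[0.11360975 0.64429532 0.37415426] [[ 2.73753435e-01  9.61799843e-01  3.43422024e-04]
 [ 9.27395055e-01 -2.64055544e-01  2.64977510e-01]
 [ 2.54946010e-01 -7.22200156e-02 -9.64254531e-01]] [[356.64733541   0.         311.28319915]
 [  0.         356.64733541 205.03659782]
 [  0.           0.           1.        ]]
103 [-16.09052713  24.23661135 104.05153595   0.          51.7118527
 -29.09052713]
-77 [-1.60905271e+01  2.42366114e+01  1.04051536e+02 -2.54444375e-14
  5.17118527e+01  1.50909473e+02]
```

View pics/w0.png

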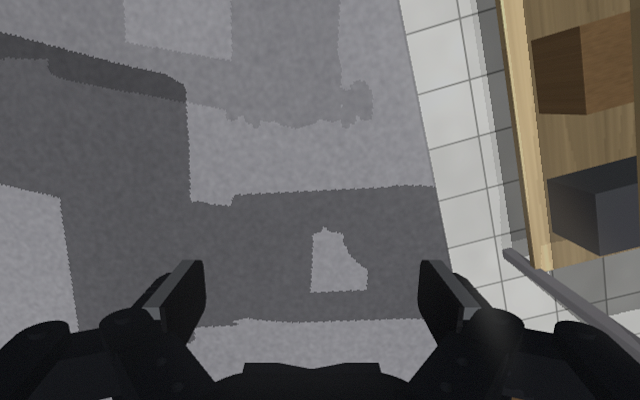

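```bash
python3 - <<'E'
from h import *
import pickle
a=np.radians(12.4); d=np.array([-np.sin(a),np.cos(a)]); r4=np.array([.5085,-.0969])
p=r4-0.06*d
movep([*p,0.2],[180,0,102.4])
grip(0.0)
c=capture("wrist"); pickle.dump(c,open("w1.pkl","wb")); cv2.imwrite("pics/w1.png",c["image"])
print(state()["time"],state()["position"],state()["gripper_width"])
P=cloud(c); im=c["image"].astype(int); b,g,r=im[...,0],im[...,1],im[...,2]
m=((g-r>25)&(g-b>10)).astype(np.uint8)
k,l,s,ce=cv2.connectedComponentsWithStats(m)
for i in range(1,k):
    if s[i,4]>50: print("green",s[i,4],ce[i].round(1),np.nanmean(P[l==i],0).round(4))
m=((b-r>50)&(b-g>20)).astype(np.uint8)
k,l,s,ce=cv2.connectedComponentsWithStats(m)
for i in range(1,k):
    if s[i,4]>100: print("blue",s[i,4],ce[i].round(1),np.nanmean(P[l==i],0).round(4))
E
```

```text
4.8583 [ 0.52136541 -0.1555106   0.19999483] -0.00033850425703124454
green 370 [311.5   6.3] [ 0.4922 -0.0219  0.0509]
green 652 [555.9  12.6] [0.6695 0.0159 0.0391]
green 613 [132.   45.4] [ 0.3644 -0.0744  0.0388]
green 694 [311.4  59.9] [ 0.4998 -0.0566  0.0509]
green 616 [311.3 116.3] [ 0.5084 -0.0958  0.0509]
green 440 [464.1 192.3] [ 0.6476 -0.1291  0.039 ]
blue 4275 [623.4 217.6] [ 0.8002 -0.1218  0.0266]
```

View pics/w1.png

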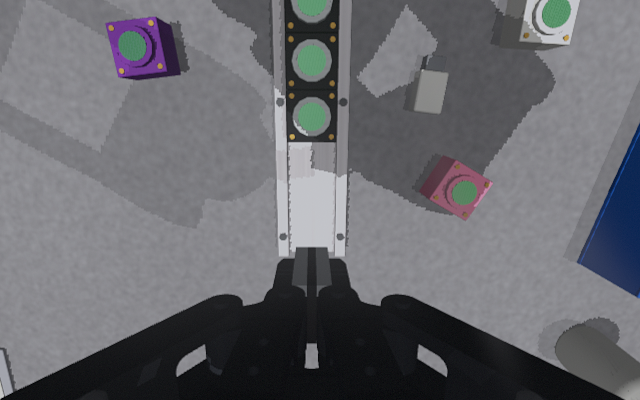

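The picture is centred on the channel, with the rear ring at (311,116) and the closed fingers over the free channel at (312,280). Now I'll descend and push.

```bash
python3 - <<'E'
from h import *
a=np.radians(12.4); d=np.array([-np.sin(a),np.cos(a)]); r4=np.array([.5085,-.0962])
O=[180,0,102.4]
def at(s,z): return [*(r4+s*d),z]
st=lambda n:print(n,round(state()["time"],2),np.round(state()["position"],4),"s",round(float((np.array(state()["position"][:2])-r4)@d),4),"lat",round(float((np.array(state()["position"][:2])-r4)@[d[1],-d[0]]),4),np.round(state()["wrist_force"],2))
print(move_straight(at(-.06,.06),O,max_speed=.15))
print(move_straight(at(-.06,.032),O,max_speed=.06,f_stop=6)); st("down")
print(move_straight(at(-.036,.032),O,max_speed=.04,f_stop=8)); st("near")
print(move_straight(at(-.020,.032),O,max_speed=.02,f_stop=10)); st("touch")
c=capture("wrist"); cv2.imwrite("pics/w2.png",c["image"])
E
```

```text
False
False
down 6.56 [ 0.5212 -0.1548  0.0317] s -0.0599 lat -0.0002 [-0.35 -0.01  0.48]
False
near 7.31 [ 0.5164 -0.1313  0.0321] s -0.036 lat 0.0001 [ 0.45  0.96 -0.21]
False
touch 8.26 [ 0.5127 -0.1156  0.032 ] s -0.0199 lat -0.0001 [ 0.21 -0.06  0.63]
```

View pics/w2.png

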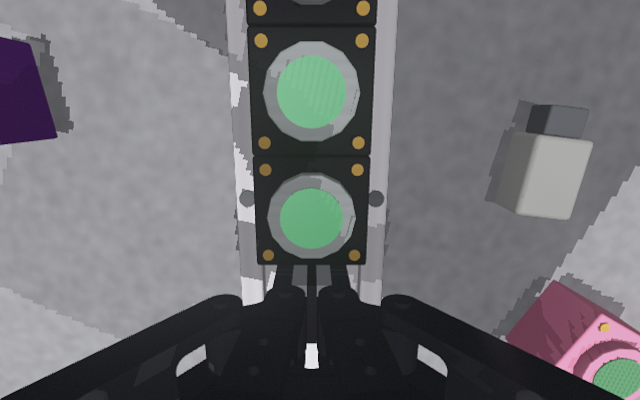

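The fingers sit centred against the rear face at (312,265), and the row is straight. I'll go on pushing.

```bash
python3 - <<'E'
from h import *
a=np.radians(12.4); d=np.array([-np.sin(a),np.cos(a)]); r4=np.array([.5085,-.0962])
O=[180,0,102.4]
def at(s,z): return [*(r4+s*d),z]
st=lambda n:print(n,round(state()["time"],2),"s",round(float((np.array(state()["position"][:2])-r4)@d),4),"lat",round(float((np.array(state()["position"][:2])-r4)@[d[1],-d[0]]),4),np.round(state()["wrist_force"],2))
print(move_straight(at(.035,.032),O,max_speed=.03,f_stop=12)); st("a")
print(move_straight(at(.085,.032),O,max_speed=.02,f_stop=12)); st("b")
c=capture("wrist"); cv2.imwrite("pics/w3.png",c["image"])
c=capture("top"); cv2.imwrite("pics/t3.png",cv2.resize(c["image"][180:280,220:420],None,fx=4,fy=4,interpolation=cv2.INTER_CUBIC))
E
```

```text
False
a 10.29 s 0.035 lat 0.0 [ 0.87 -0.3  -0.53]
True
b 11.37 s 0.0496 lat 0.0006 [ 1.33 -7.83 -1.45]
```

View pics/w3.png

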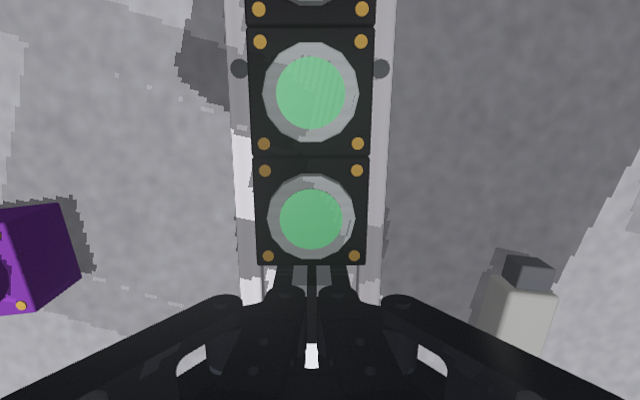

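View pics/t3.png

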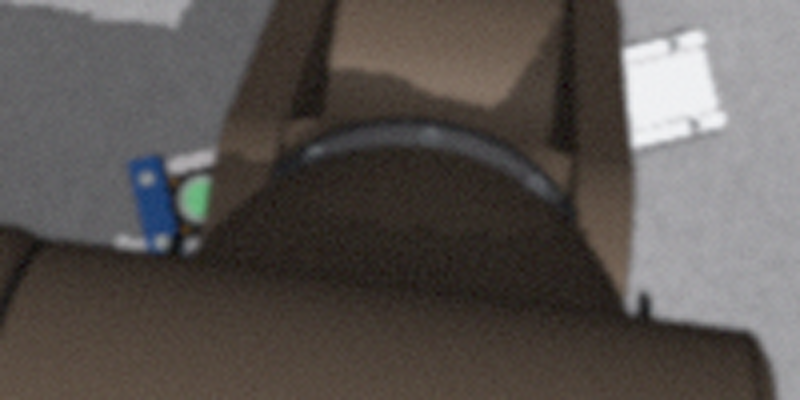

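The leading ring is next to the blue stop (top crop 195,198) and the push met a firm resistance. I'll push once more lightly, back off and inspect.

```bash
python3 - <<'E'
from h import *
import pickle
a=np.radians(12.4); d=np.array([-np.sin(a),np.cos(a)]); r4=np.array([.5085,-.0962])
O=[180,0,102.4]
def at(s,z): return [*(r4+s*d),z]
st=lambda n:print(n,round(state()["time"],2),"s",round(float((np.array(state()["position"][:2])-r4)@d),4),np.round(state()["wrist_force"],2))
print(move_straight(at(.056,.032),O,max_speed=.01,f_stop=12)); st("c")
print(move_straight(at(.02,.032),O,max_speed=.08)); st("back")
move_straight(at(.02,.26),O,max_speed=.3)
c=capture("wrist"); pickle.dump(c,open("w4.pkl","wb"));cv2.imwrite("pics/w4.png",c["image"]); st("up")
P=cloud(c); im=c["image"].astype(int); b,g,r=im[...,0],im[...,1],im[...,2]
m=((g-r>25)&(g-b>10)).astype(np.uint8)
k,l,s,ce=cv2.connectedComponentsWithStats(m)
for i in range(1,k):
    if s[i,4]>50: q=np.nanmean(P[l==i],0);print("green",s[i,4],ce[i].round(1),q.round(4),(q[:2]-r4)@d)
E
```

```text
True
c 11.72 s 0.0496 [ 1.36 -2.94  2.8 ]
False
back 12.24 s 0.0195 [-0.3  -0.61 -0.23]
up 13.2 s 0.0206 [-0.26 -0.61 -0.4 ]
green 511 [312.7  19.7] [0.474  0.0615 0.0509] 0.1614541300597031
green 463 [312.9  68.9] [0.4829 0.0225 0.051 ] 0.12145955729071747
green 425 [313. 115.] [ 0.4917 -0.0164  0.0509] 0.08150964697627053
green 382 [501.4 121.5] [0.6696 0.0164 0.039 ] 0.07537537731393819
green 340 [173.1 145.4] [ 0.3643 -0.0743  0.0389] 0.05238853201364845
green 253 [433.3 254.2] [ 0.6475 -0.129   0.0391] -0.061853948271052006
```

View pics/w4.png

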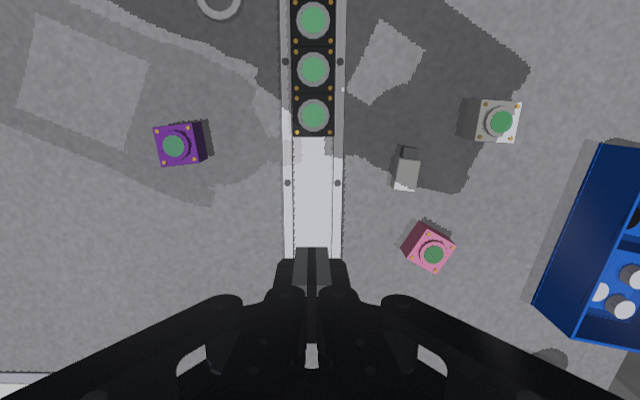

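Ring pitch is 40.0 mm: the rings at (313,20), (313,69) and (313,115) are tight together. I'll look at the stop from farther forward, then at the button.

```bash
python3 - <<'E'
from h import *
import pickle
a=np.radians(12.4); d=np.array([-np.sin(a),np.cos(a)]); r4=np.array([.5085,-.0962])
move=r4+0.14*d
movep([*move,.26],[180,0,102.4])
c=capture("wrist"); pickle.dump(c,open("w5.pkl","wb"));cv2.imwrite("pics/w5.png",c["image"])
P=cloud(c); im=c["image"].astype(int); b,g,r=im[...,0],im[...,1],im[...,2]
print(state()["time"])
for nm,m in(("green",(g-r>25)&(g-b>10)),("blue",(b-r>50)&(b-g>20)),("red",(r-g>60)&(r-b>60))):
  k,l,s,ce=cv2.connectedComponentsWithStats(m.astype(np.uint8))
  for i in range(1,k):
    if s[i,4]>50: q=np.nanmean(P[l==i],0);print(nm,s[i,:].tolist(),ce[i].round(1),q.round(4),((q[:2]-r4)@d).round(4))
E
```

```text
13.8
green [301, 104, 23, 24, 422] [312.4 115.1] [0.4654 0.1007 0.0509] 0.2016
green [302, 148, 22, 22, 382] [312.5 158.3] [0.4741 0.0618 0.0509] 0.1617
green [303, 189, 21, 21, 343] [312.6 199. ] [0.483  0.0227 0.0509] 0.1216
green [303, 228, 21, 19, 313] [312.6 237.2] [ 0.4917 -0.0163  0.0509] 0.0817
green [476, 230, 19, 19, 282] [484.9 239.2] [0.6695 0.0166 0.0391] 0.0756
green [176, 250, 18, 18, 250] [184.4 258.8] [ 0.3644 -0.0743  0.0389] 0.0524
green [417, 345, 16, 14, 149] [423.3 352.3] [ 0.6308 -0.1086  0.0717] -0.0384
blue [531, 5, 70, 67, 3499] [566.5  38.5] [0.6826 0.2196 0.0268] 0.2711
blue [276, 70, 74, 23, 1535] [312.5  81. ] [0.4589 0.1298 0.0523] 0.2313
blue [530, 248, 110, 152, 9204] [592.1 328.2] [ 0.8295 -0.0623  0.0343] -0.0358
```

View pics/w5.png

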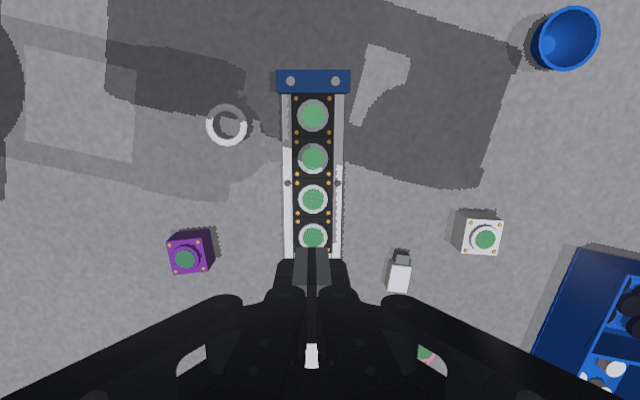

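The leading housing meets the stop: ring 1 + 20 mm = 221.6 mm against a stop face at 221.3 mm. In the picture there is no gap at (312,93). On to the green button.

```bash
python3 - <<'E'
from h import *
a=np.radians(12.4); d=np.array([-np.sin(a),np.cos(a)])
q=np.array([.430,.353])-0.09*d
movep([*q,.24],[180,0,102.4])
c=capture("wrist"); cv2.imwrite("pics/w6.png",c["image"])
P=cloud(c); im=c["image"].astype(int); b,g,r=im[...,0],im[...,1],im[...,2]
print(state()["time"])
for nm,m in(("green",(g-r>25)&(g-b>10)),("red",(r-g>60)&(r-b>60))):
  k,l,s,ce=cv2.connectedComponentsWithStats(m.astype(np.uint8))
  for i in range(1,k):
    if s[i,4]>200:
      q=P[l==i]; t=q[q[:,2]>np.nanmax(q[:,2])-.004]; print(nm,s[i].tolist(),ce[i].round(1),t.mean(0).round(4),((t.min(0)+t.max(0))/2).round(4),np.ptp(t,0).round(4))
E
```

```text
14.7583
green [288, 53, 42, 45, 1486] [308.3  75.5] [0.4277 0.354  0.0583] [0.4274 0.3539 0.0586] [0.0344 0.0342 0.004 ]
red [483, 95, 42, 42, 1370] [503.7 115. ] [0.5975 0.3587 0.0584] [0.5974 0.3586 0.059 ] [0.0352 0.0337 0.004 ]
```

View pics/w6.png

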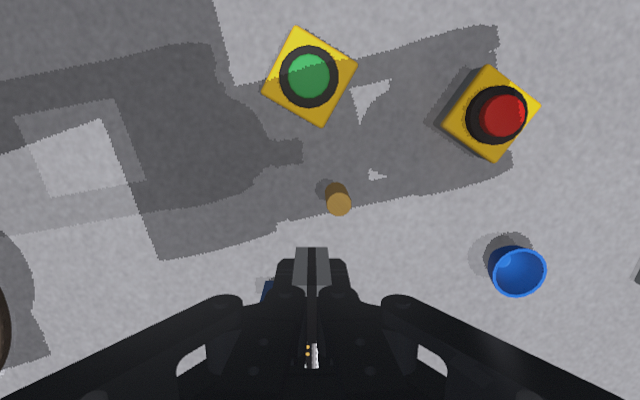

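```bash
python3 - <<'E'
from h import *
O=[180,0,102.4]; x,y=.4277,.354
st=lambda n:print(n,round(state()["time"],2),np.round(state()["position"],4),np.round(state()["wrist_force"],2))
movep([x,y,.12],O); move_straight([x,y,.075],O,max_speed=.08); st("above")
print(move_straight([x,y,.050],O,max_speed=.012,f_stop=11)); st("press")
hold(.3); st("held")
c=capture("wrist"); cv2.imwrite("pics/w7.png",c["image"])
move_straight([x,y,.12],O,max_speed=.08); st("up")
q=np.array([.4277,.354])-0.1*np.array([-.215,.977])
movep([*q,.24],O)
c=capture("wrist"); cv2.imwrite("pics/w8.png",c["image"])
P=cloud(c); im=c["image"].astype(int); b,g,r=im[...,0],im[...,1],im[...,2]
m=((g-r>25)&(g-b>10)); print(np.nanmedian(P[m],0))
E
```

```text
above 16.12 [0.4279 0.354  0.0752] [ 0.1  -0.43  0.13]
True
press 17.25 [0.4277 0.354  0.0629] [-1.69 -0.98 12.04]
held 17.55 [0.4278 0.3541 0.0629] [-1.46 -1.11 11.93]
up 18.47 [0.4275 0.3538 0.1197] [ 0.53  0.28 -0.46]
[0.42739379 0.35428186 0.05820504]
```

View pics/w7.png

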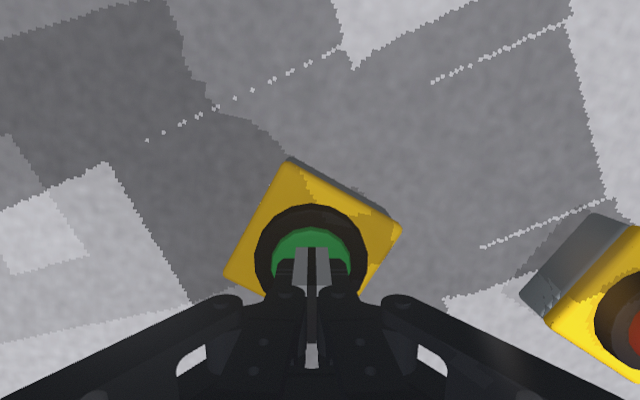

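The fingers are on the green cap at (312,260). It bottomed out at TCP z 62.9 mm with 12 N, then sprang back to a 58.2 mm top. A last look at the whole table before handing in.

```bash
python3 - <<'E'
from h import *
c=capture("scene"); cv2.imwrite("pics/s9.png",c["image"])
P=cloud(c); im=c["image"].astype(int); b,g,r=im[...,0],im[...,1],im[...,2]
for nm,m in(("green",(g-r>25)&(g-b>10)),("red",(r-g>60)&(r-b>60)),("blue",(b-r>50)&(b-g>20))):
  k,l,s,ce=cv2.connectedComponentsWithStats(m.astype(np.uint8))
  for i in range(1,k):
    if s[i,4]>12: print(nm,ce[i].round(1),np.nanmedian(P[l==i],0).round(4))
print(state()["time"],np.abs(state()["joint_velocities"]).max())
E
```

```text
green [329.5 191.3] [ 0.4919 -0.0166  0.0502]
green [344.5 192.1] [0.4833 0.0227 0.0503]
green [359.6 192.8] [0.474  0.0619 0.05  ]
green [375.1 193.7] [0.4663 0.1008 0.0501]
green [476.5 201.9] [0.4331 0.3545 0.0575]
green [266.9 222.6] [ 0.6483 -0.1292  0.0379]
green [319.6 240. ] [0.6701 0.0164 0.0386]
red [177.4 180.2] [ 0.5332 -0.4599  0.0228]
red [266.7 229.4] [ 0.6661 -0.121   0.0322]
red [474.3 245.5] [0.6031 0.3588 0.0579]
blue [386.4 195.1] [0.4638 0.1297 0.0517]
blue [165.8 233.2] [ 0.8431 -0.2672  0.1281]
blue [245.4 292.8] [ 0.8637 -0.078   0.0358]
blue [404. 262.] [0.6651 0.2157 0.0304]
19.2333 0.45198338461201937
```

View pics/s9.png

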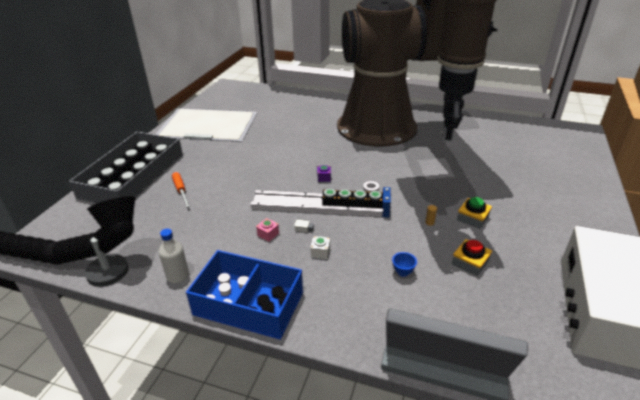

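The row is tight against the stop at (386,195), and both buttons are up. Everything else is where it was, and the arm is clear.

```bash
python3 -c "
from rig import *
hold(.2); print(sign_off(), state()['time'])"
```

```text
the job is handed in; nothing more can be done
the job is handed in; nothing more can be done
```

The four black housings are against the blue stop as one snug row, the green button has been pressed and released, and the job is handed in at about 19.5 s.

- **Row:** I pushed it about 82 mm from behind with closed fingers until the stop resisted at the 12 N limit. A second light push, also at 12 N, moved it no further. Ring spacing measured 40.0 mm, and the front face is at 221.6 mm along the rail. The stop face is at 221.3 mm, so they meet to within the camera's accuracy (about 2 mm).
- **Green button:** it went down to its end at about 12 N, roughly 6 mm of travel, and sprang back to a top height of 58.2 mm.
- **Everything else:** the red button was never touched. In the last picture the rest of the table looks unmoved, and the arm was clear. I checked the gauge pin, plug, mounting ring and purple look-alike by eye only; the other items also matched their first positions to within the measurement scatter.

None of my checks failed or disagreed.

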